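# Queue the capacitors for weighing by size

## Task

Line the four black can capacitors up on the strip in order of size for weighing, the smallest on the mark beside the round scale and the largest at the far end beside the tray. Stand each one upright, centred on its own mark; set them down gently, without dropping them or tipping any over.

Things in the scene. Friction and masses are not known exactly. Their poses are not given: they have to be found in the camera images.
- cap1_mid (a point): The smallest of four can capacitors: an upright loose cylinder with a black sleeve, 25 mm in diameter and 48 mm tall, with a bare aluminium top bearing two small screw terminals that stand 5 mm higher. This point is its centre, half-way up (24 mm above its base); z points up along its axis.
- cap2_mid (a point): The second smallest of four can capacitors: an upright loose cylinder with a black sleeve, 32 mm in diameter and 60 mm tall, with a bare aluminium top bearing two small screw terminals that stand 5 mm higher. This point is its centre, half-way up (30 mm above its base); z points up along its axis.
- cap3_mid (a point): The second largest of four can capacitors: an upright loose cylinder with a black sleeve, 40 mm in diameter and 72 mm tall, with a bare aluminium top bearing two small screw terminals that stand 5 mm higher. This point is its centre, half-way up (36 mm above its base); z points up along its axis.
- cap4_mid (a point): The largest of four can capacitors: an upright loose cylinder with a black sleeve, 48 mm in diameter and 84 mm tall, with a bare aluminium top bearing two small screw terminals that stand 5 mm higher. This point is its centre, half-way up (42 mm above its base); z points up along its axis.
- mark_a: One of four like round white marks (58 mm discs with a black cross, flat) in a straight row, 88 mm apart, on a grey strip 345 x 75 mm, 4 mm thick, fixed to the bench. Origin: the mark's centre on the strip's top face (4 mm above the bench), where a capacitor's base stands; the y axis runs along the row. The marks follow each other a, b, c, d; this is an end mark. Which end is beside the scale differs from start to start.
- mark_b: One of four like round white marks (58 mm discs with a black cross, flat) in a straight row, 88 mm apart, on a grey strip 345 x 75 mm, 4 mm thick, fixed to the bench. Origin: the mark's centre on the strip's top face (4 mm above the bench), where a capacitor's base stands; the y axis runs along the row. The marks follow each other a, b, c, d; this is the mark next to a. Which end is beside the scale differs from start to start.
- mark_c: One of four like round white marks (58 mm discs with a black cross, flat) in a straight row, 88 mm apart, on a grey strip 345 x 75 mm, 4 mm thick, fixed to the bench. Origin: the mark's centre on the strip's top face (4 mm above the bench), where a capacitor's base stands; the y axis runs along the row. The marks follow each other a, b, c, d; this is the mark next to d. Which end is beside the scale differs from start to start.
- mark_d: One of four like round white marks (58 mm discs with a black cross, flat) in a straight row, 88 mm apart, on a grey strip 345 x 75 mm, 4 mm thick, fixed to the bench. Origin: the mark's centre on the strip's top face (4 mm above the bench), where a capacitor's base stands; the y axis runs along the row. The marks follow each other a, b, c, d; this is the other end mark. Which end is beside the scale differs from start to start.
- scale: Small fixed round bench scale, 84 mm in diameter and 29 mm high, black with a bright steel pan, standing 90 mm (centre to centre) beyond one end mark, in line with the row: the row begins at this end. (A black open square tray, 80 x 80 x 30 mm high, stands likewise beyond the other end.) Origin: centre of its underside, on the bench.

How it is judged (in metres and radians):
At the end, for the whole second after the job is handed in: Counting from the scale, the four marks carry the capacitors from smallest to largest, each standing on the strip (centre no more than 6 mm above its standing height), within 12 mm of its mark's centre, upright within 0.1 rad, and at rest (under 0.02 m/s and 0.2 rad/s) (((horizontal distance between scale and mark_a below 0.15 m and horizontal distance between cap1_mid and mark_a below 0.012 m and z of cap1_mid in the frame of mark_a below 0.03 m and horizontal distance between cap2_mid and mark_b below 0.012 m and z of cap2_mid in the frame of mark_b below 0.036 m and horizontal distance between cap3_mid and mark_c below 0.012 m and z of cap3_mid in the frame of mark_c below 0.042 m and horizontal distance between cap4_mid and mark_d below 0.012 m and z of cap4_mid in the frame of mark_d below 0.048 m) or (not (horizontal distance between scale and mark_a below 0.15 m) and horizontal distance between cap1_mid and mark_d below 0.012 m and z of cap1_mid in the frame of mark_d below 0.03 m and horizontal distance between cap2_mid and mark_c below 0.012 m and z of cap2_mid in the frame of mark_c below 0.036 m and horizontal distance between cap3_mid and mark_b below 0.012 m and z of cap3_mid in the frame of mark_b below 0.042 m and horizontal distance between cap4_mid and mark_a below 0.012 m and z of cap4_mid in the frame of mark_a below 0.048 m)) and angle between each of cap1_mid, cap2_mid, cap3_mid, cap4_mid's own z axis and vertical below 0.1 rad and linear speed of each of cap1, cap2, cap3, cap4 below 0.02 m/s and angular speed of each of cap1, cap2, cap3, cap4 below 0.2 rad/s); the robot touches nothing.
It fails at once if a capacitor is tipped over (angle between any of cap1_mid, cap2_mid, cap3_mid, cap4_mid's own z axis and vertical above 0.7 rad).
It fails at once if a capacitor is dropped or thrown (moves faster than 0.7 m/s while no finger touches it, a fall of about 25 mm) ((linear speed of cap1 above 0.7 m/s and contact force between the fingers and cap1 below 0.1 N) or (linear speed of cap2 above 0.7 m/s and contact force between the fingers and cap2 below 0.1 N) or (linear speed of cap3 above 0.7 m/s and contact force between the fingers and cap3 below 0.1 N) or (linear speed of cap4 above 0.7 m/s and contact force between the fingers and cap4 below 0.1 N)).
It also fails if it takes over 120 s, if anything falls off the work surface, if the arm or the gripper's body presses on something with over 40 N, if the wrist force passes 120 N, or if a joint passes its speed limit or range.

## Robot

A 6-joint arm with a two-finger parallel gripper is mounted at the origin on the work surface. World frame = base frame: x ahead of the robot, y to its left, z up, the work surface at z = 0. Lengths are in m, angles in degrees, forces in N, time in s.
With the tool pointing down it reaches from about 0.4 to 0.825 m from the base axis. Payload 7 kg.
Tool frame: the origin (TCP) lies midway between the tips of the shut fingers; the grasp point (between the pads) lies 19 mm behind it; z points along the fingers, y is the line along which they close (so a half turn about z gives the same grasp; the last joint's range is limited). The gripper opens to 88 mm and grips with 3 to 60 N. Pads are 19 mm wide; open, the fingers measure 130 mm over their backs; the gripper's body (78 mm by 193 mm) begins 47 mm behind the grasp point.
Start: joints at [92.252, 20.546, 0.682, 0, -70.136, -16.507], TCP at [0.166, 0.654, 0.227] pointing down, gripper open.
Joint ranges: [-176.03, 176.03], [-82.01, 121.73], [-58.28, 71.71], [-173.87, 95.51], [-174.79, -0.11], [-173.66, 173.66]. Speed limits (degrees/s): [136.94, 136.94, 172.46, 180, 180, 180].

## Interface

Orientations are given as a 3x3 rotation matrix whose columns are the frame's x, y, z axes.
In Python, from rig import robot gives the robot as it stands. Calls block until the motion is done:
- robot.goto(position, orientation): joint-space move of the TCP to a pose.
- robot.servo_line(position, ori=None, speed=0.15): straight line of the TCP; ori=None keeps the orientation; speed is the mean speed in m/s.
- robot.movej(angles): joint-space move.
- robot.move_gripper(opening): opening from 0.0 (shut) to 1.0 (fully open); the grip force is fixed at half the most; returns when the fingers have stopped.
- robot.dwell(seconds).
- robot.ik(position, orientation): joint angles nearest the present ones, or None.
- robot.grab_frame(name): name is "scene" or "top" or "wrist"; returns (picture, depth): 384x512x3 uint8, red, green, blue; 384x512 float32, m along the optical axis (not along the pixel's ray), 0 where there is no reading.
- robot.camera_info(name): a dict with "vfov" (degrees; the focal length in pixels is half the picture's height over the tangent of half this angle, whatever the lens; pixels are square), "cx", "cy" (the principal point, pixels), "k1" (the pictures are not rectified: a ray, as slopes to the right and down, at radius r is drawn at 1 + k1 r^2 times it, then the intrinsics apply), "view" (4x4, takes a point from world to camera coordinates); the wrist camera has in their place "T_tool_cam" (4x4, takes a point from camera to tool coordinates, whose origin is the TCP and whose axes are the flange's). Camera axes: x right, y down, z forward; pixel columns grow to the right and rows downward; lengths in m; the calibration is good to about 2 mm. A picture is of the moment at which its call begins: read the wrist's pose just before it. camera_info takes no time and is no camera call.
A pose or a line that the arm cannot do raises robot.Unreachable and nothing moves.
- robot.job_done(): hands the job in; it is judged then, once.
Readings, each from a call of its own:
- robot.read_t(): time.
- robot.read_qpos(): joint angles.
- robot.read_qvel(): joint speeds.
- robot.read_effort(): joint torques, N m.
- robot.read_position(): TCP position.
- robot.read_tcp_rot(): TCP orientation.
- robot.read_force(): force on the tool from outside, world axes, zero at the start.
- robot.read_ft_torque(): the same for the moment, N m.
- robot.read_grip_width(): opening from 0.0 (shut) to 1.0 (fully open).
- robot.read_finger_force(): force on a finger pad.
Only numpy, scipy, OpenCV 4.12 (cv2) and the standard library are available. Lean on these libraries where they do the work, as an engineer would, in place of code of your own. Each camera call takes 0.05 s, during which the arm holds its last target. There are 200 camera calls.

## Working session

There is one attempt and no reset: what is moved stays moved. The work goes in short steps, each a Python script; the robot and the scene stay as the last script left them, time stands still between calls to the robot, and variables do not carry over. Pictures are saved under pics/ and viewed, at most 14 in all, crops included, and the job is handed in when it is done.

```bash
mkdir -p pics; ls; python3 - <<'E'
from rig import robot
import cv2,numpy as np
for n in("scene","top"):
    im,d=robot.grab_frame(n); cv2.imwrite(f"pics/{n}0.png",im[:,:,::-1]); np.savez(f"pics/{n}0.npz",im=im,d=d)
    print(n,robot.camera_info(n))
print(robot.camera_info("wrist")); print(robot.read_tcp_rot(),robot.read_t())
E
```

```text
pics
scene {'vfov': 42.429561608170225, 'cx': 256.75060650742716, 'cy': 190.15648726871692, 'k1': 0.04133191294579795, 'view': array([[-0.57902323,  0.81518553,  0.01430582,  0.32575584],
       [ 0.45242287,  0.33585244, -0.82614568, -0.17569909],
       [-0.67826665, -0.47188526, -0.56327494,  1.5133888 ],
       [ 0.        ,  0.        ,  0.        ,  1.        ]])}
top {'vfov': 43.09396316089345, 'cx': 252.48391815305365, 'cy': 197.69477260341642, 'k1': -0.19729337619556184, 'view': array([[-3.94143634e-03, -9.99992000e-01,  6.82301914e-04,
         1.13176729e-02],
       [-9.77785112e-01,  3.71091270e-03, -2.09576965e-01,
         5.57646456e-01],
       [ 2.09572757e-01, -1.49317892e-03, -9.77791916e-01,
         1.21049075e+00],
       [ 0.00000000e+00,  0.00000000e+00,  0.00000000e+00,
         1.00000000e+00]])}
{'vfov': 64.5455561757798, 'cx': 255.95437212741396, 'cy': 189.69477827564717, 'k1': -0.074850769280835, 'T_tool_cam': array([[ 3.36195841e-05, -9.53428132e-01, -3.01620284e-01,
         8.33985200e-02],
       [ 9.99999996e-01,  5.78147630e-06,  9.31879031e-05,
        -3.30109377e-04],
       [-8.71041579e-05, -3.01620286e-01,  9.53428128e-01,
        -1.57013857e-01],
       [ 0.00000000e+00,  0.00000000e+00,  0.00000000e+00,
         1.00000000e+00]])}
[[ 9.69180644e-01 -2.46350997e-01 -2.55745943e-04]
 [-2.46351097e-01 -9.69179458e-01 -1.52135808e-03]
 [ 1.26924366e-04  1.53747410e-03 -9.99998810e-01]] 0.1
```

View pics/scene0.png

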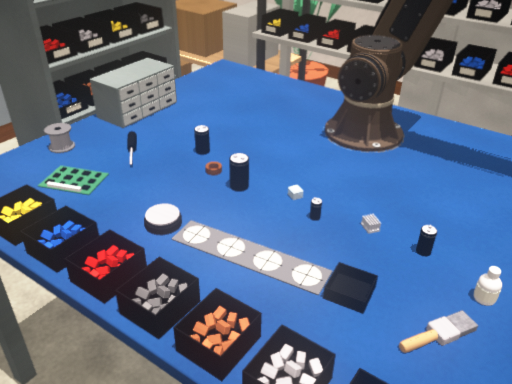

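View pics/top0.png

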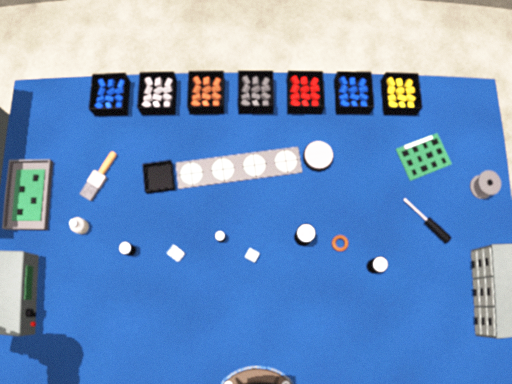

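The scene view shows the four caps at (239,170), (202,138), (427,240) and (316,208). The top view shows their tops at (306,233), (379,264), (126,248) and (220,236). In the top view the marks run from (191,173) to (287,160), the scale is at (318,155) and the tray at (159,177).

```bash
cat > h.py <<'E'
import numpy as np,cv2
from rig import robot
def K(ci,H=384):
    f=H/2/np.tan(np.radians(ci['vfov'])/2); return np.array([[f,0,ci['cx']],[0,f,ci['cy']],[0,0,1.]]),np.array([ci['k1'],0,0,0,0.])
def camT(name):
    ci=robot.camera_info(name)
    if name!='wrist': return ci,np.linalg.inv(ci['view'])
    T=np.eye(4);T[:3,:3]=robot.read_tcp_rot();T[:3,3]=robot.read_position()
    return ci,T@ci['T_tool_cam']
def cast(uv,ci,T,z):
    k,d=K(ci); p=cv2.undistortPoints(np.float64(uv).reshape(-1,1,2),k,d)[:,0]
    r=np.c_[p,np.ones(len(p))]@T[:3,:3].T
    return T[:3,3]+r*((z-T[2,3])/r[:,2])[:,None]
def blobs(mask,amin,amax):
    n,l,s,c=cv2.connectedComponentsWithStats(mask.astype(np.uint8))
    return [(c[i],s[i]) for i in range(1,n) if amin<s[i][4]<amax]
E
python3 - <<'E'
from h import *
ci,T=camT('top'); f=np.load('pics/top0.npz'); im,d=f['im'].astype(int),f['d']
m=(im.min(2)>190); m[:140]=0
for c,s in blobs(m,30,2000):
    u,v=c.round().astype(int); dd=np.median(d[v-1:v+2,u-1:u+2])
    # height from depth
    p0=cast([c],ci,T,0.0)[0]; C=T[:3,3]; 
    dz0=(np.linalg.inv(T)@np.r_[p0,1])[2]; P=C+(p0-C)*dd/dz0
    print(c.round(1),s,P.round(3), 'z=.004:',cast([c],ci,T,.004)[0].round(4))
E
```

```text
[318.4 154. ] [305 141  28  27 604] [ 0.685 -0.172  0.031] z=.004: [ 0.6936 -0.1757  0.004 ]
[414.5 143.4] [404 140  26   9 102] [ 0.725 -0.454  0.009] z=.004: [ 0.727  -0.4564  0.004 ]
[509.1 158.6] [505 140   7  52 204] [ 0.914 -1.197 -0.749] z=.004: [ 0.6853 -0.7535  0.004 ]
[ 35.5 199.2] [ 18 164  30  64 385] [0.565 0.622 0.013] z=.004: [0.5674 0.6267 0.004 ]
[ 92.5 183.4] [ 81 170  24  29 360] [0.608 0.452 0.02 ] z=.004: [0.6121 0.4579 0.004 ]
[415.  208.8] [404 198  23  22  83] [ 0.534 -0.438  0.015] z=.004: [ 0.5363 -0.4423  0.004 ]
[ 76.2 224.1] [ 69 217  15  16 181] [0.486 0.473 0.07 ] z=.004: [0.4964 0.4981 0.004 ]
[305.7 232.6] [297 224  18  18 260] [ 0.462 -0.125  0.085] z=.004: [ 0.4728 -0.1339  0.004 ]
[219.4 235.1] [215 231  10  10  78] [0.461 0.095 0.05 ] z=.004: [0.4669 0.0985 0.004 ]
[124.5 247.5] [119 242  12  12 117] [0.427 0.342 0.059] z=.004: [0.4329 0.3566 0.004 ]
[175.3 252.7] [167 245  17  16 171] [0.419 0.216 0.011] z=.004: [0.4193 0.2166 0.004 ]
[503.3 287.9] [ 493  244   19   93 1497] [ 0.306 -0.625  0.131] z=.004: [ 0.3079 -0.6942  0.004 ]
[251.6 254.6] [245 248  14  14 129] [0.413 0.012 0.021] z=.004: [0.4144 0.012  0.004 ]
[ 10.1 289.3] [   0  251   23   82 1626] [0.309 0.636 0.101] z=.004: [0.3106 0.6868 0.004 ]
[380.  263.9] [373 257  15  15 176] [ 0.381 -0.316  0.074] z=.004: [ 0.3856 -0.3341  0.004 ]
```

Sizes and positions agree. The scale is at the -y end, so the small cap goes there. Next I'll measure the marks from the top picture and then from close by with the wrist camera.

```bash
cat >> h.py <<'E'
def marks(im,ci,T):
    """strip marks: white quarter-discs grouped by closing the black cross"""
    m=((im.min(2)>175)*255).astype(np.uint8)
    m=cv2.morphologyEx(m,cv2.MORPH_CLOSE,np.ones((5,5)))
    out=[]
    for c in cv2.findContours(m,cv2.RETR_EXTERNAL,cv2.CHAIN_APPROX_NONE)[0]:
        if len(c)<12: continue
        P=cast(c[:,0],ci,T,.004)[:,:2].astype(np.float32)
        (x,y),r=cv2.minEnclosingCircle(P); a=cv2.contourArea(cv2.convexHull(P))
        if .025<r<.034 and a>.85*np.pi*r*r: out.append([*cast([cv2.minEnclosingCircle(c)[0]],ci,T,.004)[0][:2],r])
    return np.array(sorted(out,key=lambda p:p[1]))
def ori(ny):  # closing axis along unit xy vector ny, tool down
    y=np.r_[ny,0]/np.linalg.norm(ny); z=np.r_[0,0,-1.]; return np.c_[np.cross(y,z),y,z]
E
python3 - <<'E'
from h import *
ci,T=camT('top'); f=np.load('pics/top0.npz')
M=marks(f['im'],ci,T); print(M.round(4))
d=np.array([.613-.685,.0+.0]); 
row=np.array([-0.13,1.0])
if len(M)>1: row=M[-1,:2]-M[0,:2]
row/=np.linalg.norm(row); n=np.array([row[1],-row[0]]); print(row)
c=[.64,.06,.28]
for s in(1,-1):
    print(s,robot.ik(c,ori(s*n)))
    for p in([.381,-.316,.06],[.427,.342,.05],[.46,.095,.03],[.67,-.083,.03],[.63,.18,.05]): print(robot.ik(p,ori(s*n)))
E
```

```text
[]
[-0.12891523  0.99165562]
1 [ 22.71610107  15.96767537   1.07525468   0.         -75.10757931
 164.69081106]
[ -16.87433253   14.04120815  -33.93333562    0.          -42.02545622
 -155.71875534]
[ 59.21596649  19.06492251 -27.99039516   0.         -42.94468233
 128.19094564]
[ 35.76933247  14.72481433 -38.76128138   0.         -36.5139043
 151.63757966]
None
[ 32.96690133  27.4292358  -13.66555448   0.         -48.90520972
 154.4400108 ]
-1 [ 22.71610107  15.96767537   1.07525468   0.         -75.10757931
 -15.30918894]
[-16.87433253  14.04120815 -33.93333562   0.         -42.02545622
  24.28124466]
[ 59.21596649  19.06492251 -27.99039516   0.         -42.94468233
 -51.80905436]
[ 35.76933247  14.72481433 -38.76128138   0.         -36.5139043
 -28.36242034]
[  9.44302355  30.2443255  -11.79951168   0.         -47.95616282
  -2.03611142]
[ 32.96690133  27.4292358  -13.66555448   0.         -48.90520972
 -25.5599892 ]
```

```bash
python3 - <<'E'
from h import *
row=np.array([-.129,.9917]); n=np.array([row[1],-row[0]])
robot.goto([.58,.05,.28],ori(-n)); robot.dwell(.2)
ci,T=camT('wrist'); im,d=robot.grab_frame('wrist'); cv2.imwrite('pics/w1.png',im[:,:,::-1]); np.savez('pics/w1.npz',im=im,d=d,T=T)
M=marks(im,ci,T); print(M.round(4),robot.read_t())
E
```

```text
[[ 0.4333 -0.1478  0.0275]] 2.95
```

View pics/w1.png

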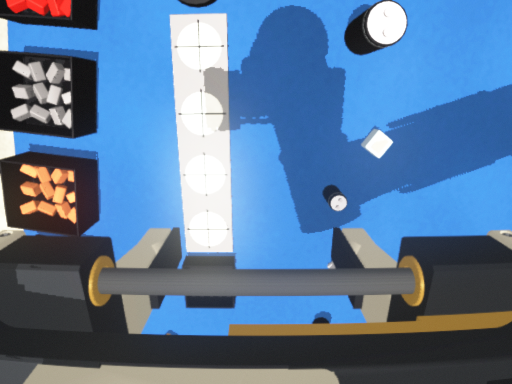

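The wrist view shows all four marks at about (198,46), (202,113), (205,174) and (208,230). It also shows cap4 near (384,22) and cap1 near (337,201). I'll refine the cross centres with cornerSubPix.

```bash
python3 - <<'E'
from h import *
f=np.load('pics/w1.npz'); im,T=f['im'],f['T']; ci=robot.camera_info('wrist')
g=cv2.cvtColor(im,cv2.COLOR_RGB2GRAY)
p=np.float32([[198,46],[202,113],[205,174],[208,230]]).reshape(-1,1,2)
q=cv2.cornerSubPix(g,p.copy(),(7,7),(-1,-1),(3,100,.001))
W=cast(q,ci,T,.004); print(q[:,0],W.round(4),np.linalg.norm(np.diff(W,axis=0),axis=1))
# Two cross-line check: darkest pixels near
ct,Tt=camT('top'); gt=cv2.cvtColor(np.load('pics/top0.npz')['im'],cv2.COLOR_RGB2GRAY)
qt=cv2.cornerSubPix(gt,np.float32([[286,160],[254,164],[223,168],[191,173]]).reshape(-1,1,2),(4,4),(-1,-1),(3,100,.001))
Wt=cast(qt,ct,Tt,.004);print(qt[:,0],Wt.round(4),np.linalg.norm(np.diff(Wt,axis=0),axis=1))
m=im.min(2)>170; m[:,:300]=0; m[230:]=0
for c,s in blobs(m,60,3000): print(c,s,[cast([c],ci,T,h)[0].round(4) for h in(.048,.084)])
for h,uv in((.084,[305.7,232.6]),(.048,[219.4,235.1]),(.06,[124.5,247.5]),(.072,[380,263.9])): print(cast([uv],ct,Tt,h).round(4))
E
```

```text
[[198.80753  46.24229]
 [202.68678 113.40629]
 [204.82347 174.53137]
 [207.71802 228.7275 ]] [[ 0.675  -0.0826  0.004 ]
 [ 0.6623  0.004   0.004 ]
 [ 0.652   0.0914  0.004 ]
 [ 0.6406  0.1781  0.004 ]] [0.08757094 0.08801211 0.0873654 ]
[[285.44135 160.44255]
 [253.86781 164.57956]
 [222.4828  168.77992]
 [191.1393  173.23775]] [[ 0.675  -0.0829  0.004 ]
 [ 0.6633  0.0049  0.004 ]
 [ 0.6516  0.0917  0.004 ]
 [ 0.6393  0.1785  0.004 ]] [0.08855805 0.08764403 0.08764189]
[386.41559425  22.24753974] [ 367    1   40   43 1321] [array([ 0.45  , -0.1349,  0.048 ]), array([ 0.4632, -0.1252,  0.084 ])]
[378.43049327 143.67488789] [365 130  28  28 446] [array([0.4265, 0.0083, 0.048 ]), array([0.4418, 0.0047, 0.084 ])]
[338.35869565 202.68478261] [331 196  16  15 184] [array([0.4618, 0.095 , 0.048 ]), array([0.4739, 0.0833, 0.084 ])]
[[ 0.4616 -0.125   0.084 ]]
[[0.4611 0.0954 0.048 ]]
[[0.4266 0.3416 0.06  ]]
[[ 0.3807 -0.316   0.072 ]]
```

Both views agree to about 1 mm. I'll place cap1 first and check it.

```bash
cat >> h.py <<'E'
MK=np.array([[.675,-.0828],[.6628,.0045],[.6518,.0916],[.640,.1783]])
CAP={1:(.4615,.0952),2:(.4266,.3416),3:(.3807,-.316),4:(.4622,-.1251)}
GZ={1:.034,2:.040,3:.045,4:.055}; DIA={1:.025,2:.032,3:.040,4:.048}
ROW=MK[3]-MK[0]; ROW=ROW/np.linalg.norm(ROW); R=ori([-ROW[1],ROW[0]])
def do(i,up=.22):
    x,y=CAP[i]; z=GZ[i]-.019; mx,my=MK[i-1]
    robot.move_gripper(1.0); robot.goto([x,y,up],R)
    robot.servo_line([x,y,z+.05],speed=.2); robot.servo_line([x,y,z],speed=.08)
    robot.move_gripper(0.0); w=robot.read_grip_width()*.088
    print(i,'width',round(w,4),'force',robot.read_finger_force())
    if abs(w-DIA[i])>.005: print('BAD GRASP'); return False
    robot.servo_line([x,y,z+.02],speed=.05); robot.servo_line([x,y,up],speed=.2)
    robot.servo_line([mx,my,up],speed=.2); robot.servo_line([mx,my,z+.03],speed=.2)
    print('carried width',round(robot.read_grip_width()*.088,4)); f0=robot.read_force()
    robot.servo_line([mx,my,z+.005],speed=.03); print('dF',(robot.read_force()-f0).round(2),'err',(robot.read_position()-[mx,my,z+.005]).round(4))
    robot.move_gripper(min(1,(DIA[i]+.03)/.088)); robot.servo_line([mx,my,z+.06],speed=.08); robot.servo_line([mx,my,up],speed=.25)
    print('t',robot.read_t()); return True
def look(name):
    robot.dwell(.2); ci,T=camT('wrist'); im,d=robot.grab_frame('wrist'); cv2.imwrite(f'pics/{name}.png',im[:,:,::-1]); return im,ci,T
E
python3 -c "
from h import *
do(1); robot.goto([.58,.05,.28],R); look('w2')"
```

```text
1 width 0.0246 force 29.999913275241852
carried width 0.0244
dF [ 0.    0.73 -1.13] err [ 0.0002 -0.      0.0001]
t 13.9833
```

View pics/w2.png

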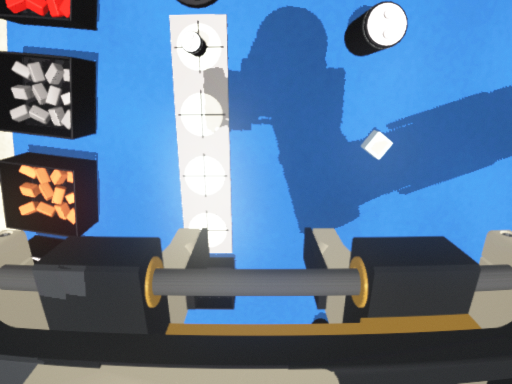

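Cap1 stands on the scale-end mark, around (196,44). Next are caps 2, 3 and 4.

```bash
python3 -c "
from h import *
ok=do(2) and do(3) and do(4)
robot.goto([.50,.05,.33],R); look('w3')
im,d=robot.grab_frame('top'); cv2.imwrite('pics/top3.png',im[:,:,::-1]); np.save('pics/top3.npy',im)
im,d=robot.grab_frame('scene'); cv2.imwrite('pics/scene3.png',im[:,:,::-1])
cv2.imwrite('pics/scene3c.png',cv2.resize(im[140:320,100:400,::-1],None,fx=2.6,fy=2.6))"
```

```text
2 width 0.0314 force 29.999486804008484
carried width 0.0316
dF [-0.24 -0.42 -0.64] err [0.0001 0.     0.0001]
t 27.65
3 width 0.0397 force 30.000012516975403
carried width 0.0398
dF [1.18 0.14 0.02] err [0.0001 0.     0.0001]
t 40.7333
4 width 0.0477 force 29.998770654201508
carried width 0.0479
dF [-0.97  0.02  0.48] err [0.0002 0.0001 0.0001]
t 52.275
```

View pics/scene3c.png

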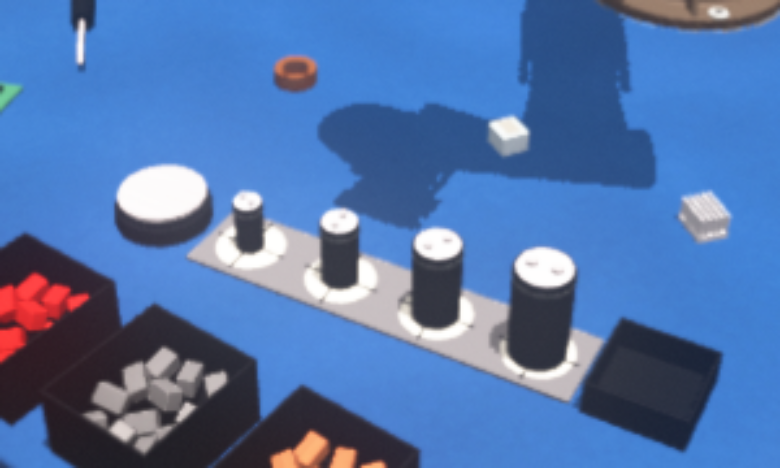

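View pics/w3.png

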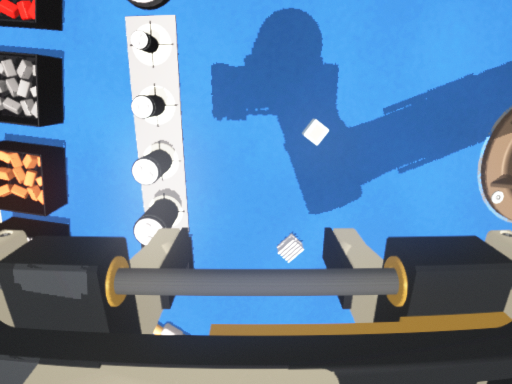

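All four stand upright in size order, smallest by the scale and largest by the tray. In the scene crop their tops are at about (247,202), (339,221), (437,244) and (543,268). I'll check the centring numerically from those.

```bash
python3 -c "
from h import *
ci,T=camT('scene'); im=cv2.imread('pics/scene3.png')
m=im.min(2)>190
H={1:.048,2:.06,3:.072,4:.084}
exp=np.float32([[247,202],[339,221],[437,244],[543,268]])/2.6+[100,140]
B=blobs(m,15,900)
for i in range(4):
    c,s=min(B,key=lambda b:np.linalg.norm(b[0]-exp[i])); c=[s[0]+(s[2]-1)/2,s[1]+(s[3]-1)/2]; p=cast([c],ci,T,H[i+1]+.004)[0]; print(i+1,s,p.round(4),((p[:2]-MK[i])*1000).round(1))
"
```

```text
1 [190 214  10   7  59] [ 0.6748 -0.0858  0.052 ] [-0.2 -3. ]
2 [223 220  15  10 100] [0.6619 0.0013 0.064 ] [-0.9 -3.2]
3 [260 228  18  12 170] [0.6511 0.0903 0.076 ] [-0.7 -1.3]
4 [298 235  23  15 265] [0.6385 0.1751 0.088 ] [-1.5 -3.2]
```

```bash
python3 -c "
from h import *
print(robot.job_done(),robot.read_t())"
```

```text
the job is handed in; nothing more can be done
the job is handed in; nothing more can be done
```

The four capacitors stand upright on the strip, smallest by the scale to largest by the tray, each measured within about 4 mm of its mark (12 mm allowed); the job is handed in, but no verdict came back.

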